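# Make room in the tool tray for a long spanner

## Task

The spanner is too long for any one compartment of the wooden tool tray. Lift the dark partition straight up out of its dovetail grooves without dragging the tray, and put it down on the bench outside the tray; then lay the spanner flat on the tray's floor in the long space this opens, leaving the pale partition seated where it is.

Things in the scene. Friction and masses are not known exactly. Their poses are not given: they have to be found in the camera images.
- tray: loose open wooden tool tray, 1.8 kg, 204 (x) x 354 (y) x 50 mm high, turned up to 0.2 rad from square; origin at the centre of its underside, z up. Floor 6 mm thick, walls and rail all 50 mm high. A rail parallel to y (x 34 to 50 mm) parts a narrow rear lane (a chisel is fixed in it, below the rim) from a wide front lane (x -86 to 34, y -165 to 165 mm)
- wide_lane (a point): middle of the wide lane, on the tray's floor (-26, 0, 6 mm in the tray's frame), axes as the tray's. Two cross partitions stand here at y = +57.5 and -57.5 mm and make three compartments, each 100 mm long (y) and 120 mm wide (x). With one partition out, the long space is 215 mm long (y), centred on where that partition stood
- dark_partition: dark-brown wooden board of 70 g standing upright across the wide lane, at either of the two places: 118 mm long (its x, parallel to the tray's x), 15 mm thick (its y), 46 mm high; origin at the centre of its underside, z up; its top is 2 mm above the tray's rim. Grip it from above across the 15 mm at mid-length, 16 mm deep
- dark_partition_mid (a point): middle of the dark partition's solid, 23 mm above its underside. Dovetail tongues at both ends (8 mm wide at the neck, 15 at the tip; 135 mm over both tips) stand in grooves of the rail and front wall, open only at the top, about 1 mm play: until raised 44 mm, the board can move only straight up. It stands on its underside unaided
- pale_partition: the same board in pale wood, in the other pair of grooves; it stays. Origin and axes as for the dark one. (Over the rear of the bench, from about x = 0.59 m, hangs a wall cabinet, its underside 0.49 m up)
- spanner: steel combination spanner, 90 g, lying flat on the bench to the right of the tray, its length within 0.4 rad of straight ahead: 186 mm long (its y), 37 mm wide at the heads (its x), 9 mm thick; origin at the centre of its underside. Its shank, 14 mm wide, 1 to 7 mm above the underside, can be gripped at mid-length. The bench between it and the tray is clear
There are look-alikes about, which are no part of the job. What is shaped like the dark_partition but orange is not meant.

How it is judged:
By the outcome, as a careful person would: the job done as asked, in the order asked, and still so for the second after the job is handed in, with the robot touching nothing.
It also fails if it takes over 69 s, if anything falls off the work surface, if the arm or the gripper's body presses on something with over 40 N, if the wrist force passes 120 N, or if a joint passes its speed limit or range.

## Robot

A 7-joint arm with a two-finger parallel gripper is mounted at the origin on a cart in front of the work surface, level with it; the furniture and walls round the work are solid. World frame = base frame: x ahead of the robot, y to its left, z up, the work surface at z = 0. Lengths are in m, angles in rad, forces in N, time in s.
With the tool pointing down it reaches from about 0.4 to 0.875 m from the base axis. Payload 19.3 kg.
Tool frame: the origin (TCP) lies at the very end of the fingers, on their centre line; the grasp point (between the pads) lies 19 mm behind it; z points along the fingers, y is the line along which they close (so a half turn about z gives the same grasp; the last joint's range is limited). The gripper opens to 85 mm and grips with 20 to 120 N. Pads are 22 mm wide; open, the fingers measure 114 mm over their backs; the gripper's body (76 mm by 85 mm) begins 54 mm behind the grasp point. The pads swing forward as they close: fully open they stand 13 mm farther back than shut.
Start: joints at [-1.208, 0.521, -0.036, 1.599, 0.021, 1.021, -0.113], TCP at [0.262, 0.567, 0.231] pointing down, gripper open.
Joint ranges: [-2.91, 2.91], [-0.3, 2.13], [-1.5, 1.42], [0.17, 2.43], [-1.26, 4.41], [0.16, 1.93], [-2.52, 2.52]. Speed limits (rad/s): [1.89, 1.89, 2.39, 2.39, 3.01, 3.01, 3.01].

## Interface

Orientations are given as [roll, pitch, yaw] about the fixed x, y, z axes, in that order (R = Rz(yaw) Ry(pitch) Rx(roll)).
In Python, from workcell import monitor, viewer, bot gives the robot as it stands.
- The arm moves only by the tool move_arm, never from a script. Its arguments are lists of equal length, an entry for each row: "gripper": the opening, from 0 (shut) to 1 (fully open); "linear": the shift along the tool's x, y, z in cm, a list of three; "twist": the turn about the tool's z in degrees. A call has 1 to 8 rows; each row shifts and turns the commanded pose from where the row before left it, along the tool's axes as they then stand; what a row does not reach is not made up. A row lasts 1/10 s, in which the tool goes at most 50 mm and 8.59 degrees, less where a joint would pass 70% of its speed; a pose out of reach is approached as far as the arm can. A call with a gripper value outside its range is refused whole. The fingers move at their own pace and stop on an object; "squeeze" is the grip in N (left out, the last holds). Time passes only in rows, so rows that do not move let the fingers close. It gives the time, the measured TCP pose, the force, the opening and the grip force at its end, in the units of the state.
- monitor.observe(): the state, without advancing time (a new reading comes with each control period).
- viewer.grab_frame(name): name is "scene" or "top"; returns a dict with "img" (400x640x3 uint8, red, green, blue), "K" (3x3 intrinsics, pixels), "eye" and "rotation" of the camera in the world. Camera axes: x right, y up, looking along -z (the intrinsics and any distortion apply to the point x, -y, -z); pixel columns grow to the right and rows downward; lengths in m; the calibration is good to about 2 mm. A picture is of the moment at which its call begins. There is no depth.
- bot.job_done(): hands the job in; it is judged then, once.
The state is a dict: "clock": time; "qpos": joint angles; "qd": joint speeds; "joint_efforts": joint torques, N m; "position": TCP position; "tool_rot": TCP orientation; "force": force on the tool from outside, world axes, zero at the start; "moment": the same for the moment, N m; "grip_width": finger opening in m; "finger_force": force on a finger pad.
Only numpy, scipy, OpenCV 4.12 (cv2) and the standard library are available. Lean on these libraries where they do the work, as an engineer would, in place of code of your own. Each camera call takes 0.05 s, during which the arm holds its last target. There are 200 camera calls.

## Working session

There is one attempt and no reset: what is moved stays moved. The work goes in short steps, Python scripts to look and compute and a tool call to move; the robot and the scene stay as the last step left them, time stands still between calls to the robot, and variables do not carry over. Pictures are saved under pics/ and viewed, at most 10 in all, crops included, and the job is handed in when it is done.

Besides the shell and the picture viewer there is one more tool, called after "Emit:" as a command line: name --pt "numbers of a row" for each row, then --argument value for the rest. move_arm: Moves the arm, as the interface text tells. Its arguments: {"type":"object","properties":{"gripper":{"type":"array"},"linear":{"type":"array"},"twist":{"type":"array"},"squeeze":{"type":"number"}},"required":["gripper","linear","twist"]}

```bash
mkdir -p pics; python3 - <<'E'
from workcell import monitor, viewer
import cv2,pickle
s=monitor.observe(); print({k:s[k] for k in('clock','position','tool_rot','grip_width','force')})
d={}
for n in('scene','top'):
    f=viewer.grab_frame(n); d[n]=f; cv2.imwrite(f'pics/{n}0.png',f['img'][:,:,::-1]); print(n,f['K'],f['eye'],f['rotation'],[k for k in f])
pickle.dump(d,open('f0.pkl','wb'))
E
```

```text
{'clock': 0.0, 'position': array([0.2620285 , 0.56704259, 0.23070062]), 'tool_rot': array([-3.14041516e+00,  8.54248733e-05,  2.70872710e+00]), 'grip_width': 0.0851793415257405, 'force': array([0.46683689, 0.02871593, 0.18617794])}
scene [[515.62200376   0.         312.65855403]
 [  0.         515.62200376 201.27167674]
 [  0.           0.           1.        ]] [-0.221108    1.21656355  0.7602182 ] [ 1.1004377  -0.00643398 -2.60955854] ['img', 'K', 'eye', 'rotation']
top [[386.64091046   0.         317.57601555]
 [  0.         386.64091046 201.03156378]
 [  0.           0.           1.        ]] [0.38668269 0.04629611 1.02605445] [ 0.05706943  0.01248833 -1.58695592] ['img', 'K', 'eye', 'rotation']
```

View pics/scene0.png

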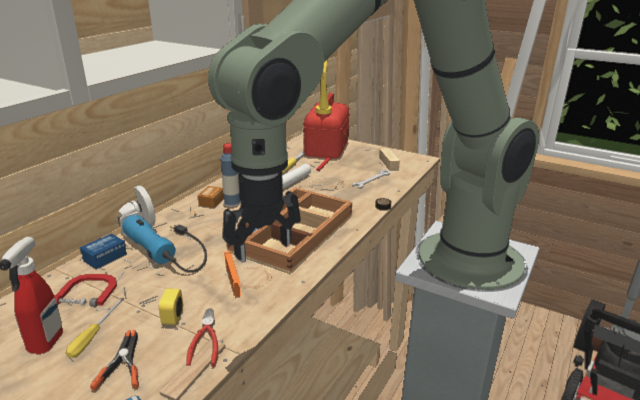

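View pics/top0.png

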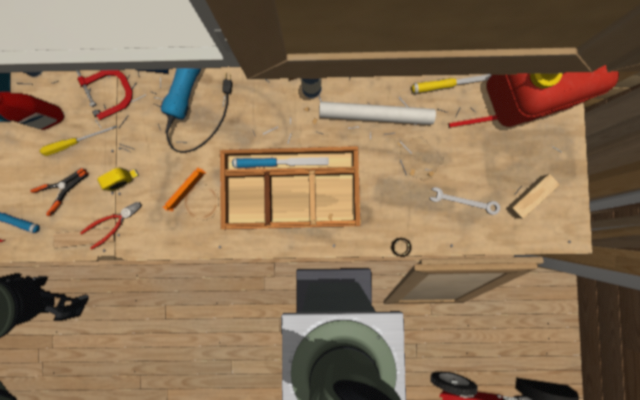

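The scene shows the tray under the gripper. In the top view the tray is at (290,189) and the spanner at (465,201). What could be taken for the dark partition: dark-brown board in the tray (268,199), which I choose; pale partition (313,197); loose orange board (185,188); pale block (533,196). Next I measure and check the choice in a crop.

```bash
cat > h.py <<'E'
import numpy as np,cv2
from scipy.spatial.transform import Rotation as R
def ray(f,uv,z):
    uv=np.atleast_2d(np.asarray(uv,float)); K=f['K']; M=R.from_euler('xyz',f['rotation']).as_matrix()
    d=np.c_[(uv[:,0]-K[0,2])/K[0,0],-(uv[:,1]-K[1,2])/K[1,1],-np.ones(len(uv))]@M.T
    e=np.asarray(f['eye']); return e+d*((z-e[2])/d[:,2])[:,None]
def proj(f,p):
    K=f['K']; M=R.from_euler('xyz',f['rotation']).as_matrix(); c=(np.atleast_2d(p)-f['eye'])@M
    return np.c_[K[0,2]+K[0,0]*c[:,0]/-c[:,2],K[1,2]+K[1,1]*c[:,1]/c[:,2]]
def big(m):
    c,_=cv2.findContours(m.astype(np.uint8),cv2.RETR_EXTERNAL,cv2.CHAIN_APPROX_NONE); return max(c,key=cv2.contourArea)
E
python3 - <<'E'
import pickle,cv2,numpy as np
from h import *
f=pickle.load(open('f0.pkl','rb'))['top']; im=f['img']
a=cv2.resize(im[140:240,210:370],None,fx=5,fy=5,interpolation=cv2.INTER_CUBIC)
cv2.imwrite('pics/tray_crop.png',a[:,:,::-1])
for r in (190,200,210): print('row',r,[tuple(map(int,im[r,c])) for c in range(218,364,2)][:30])
print('sp',[tuple(map(int,im[r,465])) for r in range(192,212)])
hsv=cv2.cvtColor(im,cv2.COLOR_RGB2HSV)
m=(hsv[:,:,1]<75)&(hsv[:,:,2]>70); m[:180]=0;m[225:]=0;m[:,:420]=0;m[:,510:]=0
c=big(m); b=cv2.minAreaRect(c); print('spanner',b,cv2.contourArea(c))
bx=cv2.boxPoints(b); w=ray(f,bx,.006); print(w.mean(0),w)
E
```

```text
row 190 [(190, 159, 120), (178, 132, 89), (172, 111, 62), (142, 91, 49), (71, 46, 25), (123, 96, 63), (188, 153, 106), (192, 157, 109), (192, 156, 108), (193, 157, 109), (193, 156, 107), (193, 157, 108), (194, 157, 109), (194, 158, 110), (194, 158, 110), (194, 157, 109), (194, 158, 109), (194, 157, 109), (195, 158, 110), (194, 157, 109), (194, 158, 109), (194, 158, 109), (192, 155, 107), (143, 105, 69), (108, 62, 37), (103, 58, 34), (71, 46, 28), (168, 136, 94), (204, 165, 115), (208, 168, 117)]
row 200 [(179, 148, 109), (176, 130, 86), (170, 110, 60), (156, 99, 54), (75, 47, 25), (122, 95, 63), (189, 153, 106), (193, 157, 108), (193, 156, 108), (194, 158, 109), (193, 157, 108), (194, 158, 109), (194, 157, 109), (194, 158, 109), (194, 158, 109), (195, 159, 110), (195, 159, 110), (196, 159, 110), (195, 159, 110), (196, 159, 110), (196, 159, 110), (196, 160, 111), (195, 158, 109), (147, 110, 74), (110, 64, 38), (106, 61, 36), (70, 44, 26), (148, 118, 81), (196, 159, 110), (198, 161, 111)]
row 210 [(198, 163, 120), (180, 137, 90), (170, 109, 61), (159, 101, 55), (77, 48, 25), (125, 98, 
[... 357 characters left out ...]
8, 109, 75), (206, 167, 116), (210, 170, 118)]
sp [(193, 159, 117), (196, 163, 121), (197, 164, 122), (197, 165, 123), (195, 164, 123), (193, 164, 127), (186, 163, 136), (181, 168, 153), (181, 174, 166), (182, 177, 171), (179, 172, 165), (171, 160, 148), (172, 152, 129), (180, 154, 120), (184, 154, 117), (182, 153, 117), (179, 151, 115), (177, 149, 114), (174, 147, 112), (172, 146, 112)]
spanner ((464.91497802734375, 201.21240234375), (71.87445831298828, 15.515976905822754), 13.069317817687988) 552.5
[ 0.43822163 -0.32919328  0.006     ] [[ 0.44127392 -0.23311214  0.006     ]
 [ 0.48105622 -0.24363297  0.006     ]
 [ 0.43502889 -0.42544121  0.006     ]
 [ 0.39552751 -0.41458681  0.006     ]]
```

View pics/tray_crop.png

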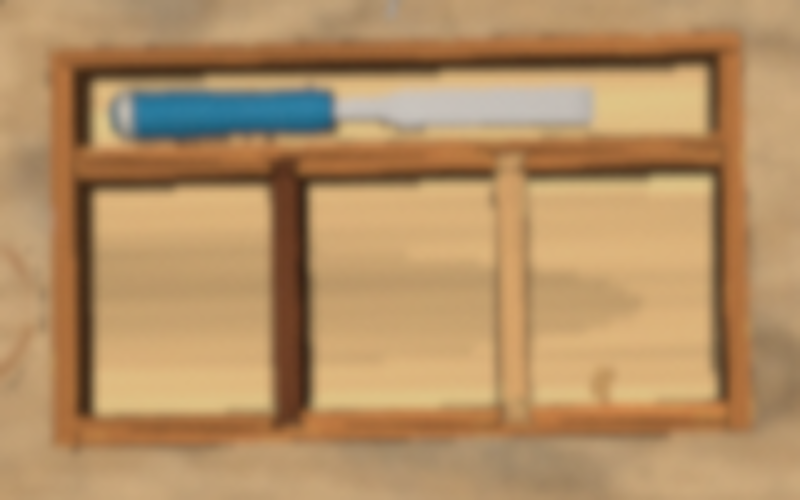

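The crop confirms the dark-brown board at crop (287,290), seated between rail and front wall, with the pale one at (511,290). The tray's corners are at crop (53,52), (739,35), (748,430), (60,442). I'll compute the poses from these.

```bash
python3 - <<'E'
import pickle
from h import *
F=pickle.load(open('f0.pkl','rb')); f=F['top']; im=f['img'].astype(int)
cr=lambda p:(np.array(p,float)+.5)/5-.5+[210,140]
w=ray(f,cr([(53,52),(739,35),(748,430),(60,442)]),.05); print('tray corners\n',w.round(4))
print('sizes',[round(float(np.linalg.norm(w[i]-w[(i+1)%4])),4) for i in range(4)],'ctr',w.mean(0))
yd=(w[0]-w[1]+w[3]-w[2]); print('tray yaw',np.arctan2(-yd[0],yd[1]))
m=(im[:,:,0]<125)&(im[:,:,0]>88)&(im[:,:,0]-im[:,:,1]>36); m[:176]=0;m[222:]=0;m[:,:262]=0;m[:,:][:,273:]=0
ys,xs=np.nonzero(m); P=ray(f,np.c_[xs,ys],.052); 
rows=[(r,xs[ys==r].mean()) for r in np.unique(ys)]; v=np.array(rows); p=np.polyfit(v[:,0],v[:,1],1)
print('dark rows',v[:,0].min(),v[:,0].max(),'width',len(xs)/len(v),p)
e=ray(f,[(np.polyval(p,r),r) for r in(v[:,0].min(),v[:,0].max())],.052);print('dark ends',e.round(4),e.mean(0),'yaw',np.arctan2(e[0,1]-e[1,1],e[0,0]-e[1,0]))
# spanner shank centre line: per column weighted by blueness
c=[]
for u in range(447,483):
    s=im[190:214,u]; wt=np.clip(60-(s[:,0]-s[:,2])-20,0,None); c.append((u,(wt*np.arange(190,214)).sum()/wt.sum()))
c=np.array(c); q=np.polyfit(c[:,0],c[:,1],1); print('shank resid',np.std(c[:,1]-np.polyval(q,c[:,0])))
a=ray(f,[(u,np.polyval(q,u)) for u in(447,465,482)],.006); print('shank pts',a.round(4),'yaw of y',np.arctan2(-(a[0]-a[2])[0],(a[0]-a[2])[1]))
# predict tray corners by model from centre & yaw
E
```

```text
tray corners
 [[ 0.5775  0.3044  0.05  ]
 [ 0.5797 -0.046   0.05  ]
 [ 0.379  -0.0461  0.05  ]
 [ 0.3785  0.3012  0.05  ]]
sizes [0.3504, 0.2008, 0.3473, 0.199] ctr [0.47866186 0.12833171 0.05      ]
tray yaw 0.003881506917662083
dark rows 176.0 221.0 width 4.282608695652174 [2.65494912e-02 2.61566883e+02]
dark ends [[0.5083 0.1868 0.052 ]
 [0.3943 0.1847 0.052 ]] [0.45129264 0.18575439 0.052     ] yaw 0.017866436802430354
shank resid 0.08492907056354886
shank pts [[ 0.4501 -0.2829  0.006 ]
 [ 0.4382 -0.3296  0.006 ]
 [ 0.427  -0.3737  0.006 ]] yaw of y -0.24982085431403517
```

Emit:
move_arm --gripper '[1,1,1,1,1,1,1,1]' --pt "-3.8 -3 0.5" --pt "-3.8 -3 0.5" --pt "-3.8 -3 0.5" --pt "-3.8 -3 0.5" --pt "-3.8 -3 0.5" --pt "-3.8 -3 0.5" --pt "-3.8 -3 0.5" --pt "-2 -1.5 0.5" --twist '[0,0,0,0,0,0,0,0]'

```text
clock: 0.9
position: [0.4287, 0.2393, 0.1911]
tool_rot: [-3.141, 0.001, 2.705]
force: [0.1, 1.6, -0.4]
grip_width: 0.0855
finger_force: 0.0
```

Emit:
move_arm --gripper '[1,1,1,1,1]' --pt "0 0 0" --pt "0 0 0" --pt "0 0 0" --pt "0 0 0" --pt "0 0 0" --twist '[-8.5,-8.5,-8.5,0,0]'

```text
clock: 1.4
position: [0.4274, 0.243, 0.1912]
tool_rot: [-3.142, -0.0, -3.134]
force: [-0.3, -0.1, 0.8]
grip_width: 0.0852
finger_force: 0.0
```

Emit:
move_arm --gripper '[1,1,1,1,1,1]' --pt "-1.2 -2.9 1" --pt "-1.2 -2.8 1" --pt "0 0 3" --pt "0 0 3" --pt "0 0 0" --pt "0 0 0" --twist '[0,0,0,0,0,0]'

```text
clock: 2.0
position: [0.452, 0.1866, 0.1117]
tool_rot: [-3.141, -0.001, -3.131]
force: [0.2, -0.0, 0.5]
grip_width: 0.0855
finger_force: 0.0
```

```bash
python3 - <<'E'
from workcell import monitor, viewer
import cv2,pickle,numpy as np
from h import *
d={n:viewer.grab_frame(n) for n in('scene','top')}; pickle.dump(d,open('f1.pkl','wb'))
t=cv2.resize(d['top']['img'][130:240,210:370],None,fx=3,fy=3,interpolation=cv2.INTER_CUBIC); s=cv2.resize(d['scene']['img'][150:280,220:380],None,fx=3,fy=3,interpolation=cv2.INTER_CUBIC)
s=s[:330,:]; cv2.imwrite('pics/b1.png',np.vstack([t[:210],s])[:,:,::-1]) 
print(monitor.observe()['position'])
E
```

```text
[0.45263946 0.18694795 0.11258932]
```

View pics/b1.png

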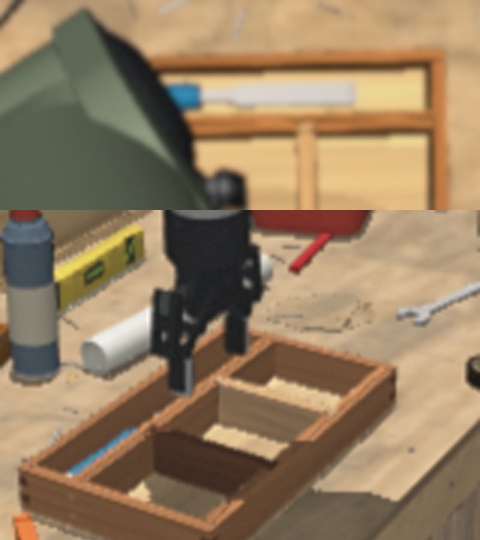

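```bash
python3 - <<'E'
import pickle
from h import *
f=pickle.load(open('f1.pkl','rb'))['scene']; im=f['img'].astype(int)
y0=.1858
P=proj(f,[(x,y0+.012*(x-.4515)+s,.052) for x in(.40,.43,.4515,.48,.5) for s in(-.0075,.0075)]); print(P.round(1))
# vertical profiles through the top face
for u in (280,288,296,304): print(u,[(v,*map(int,im[v,u])) for v in range(218,240)])
E
```

```text
[[307.9 231.7]
 [305.1 234.1]
 [298.5 228.9]
 [295.6 231.3]
 [291.8 227. ]
 [288.9 229.3]
 [283.1 224.4]
 [280.1 226.7]
 [277.1 222.6]
 [274.1 224.9]]
280 [(218, 101, 73, 51), (219, 104, 74, 52), (220, 104, 73, 52), (221, 99, 71, 49), (222, 98, 70, 49), (223, 90, 64, 46), (224, 69, 47, 36), (225, 62, 42, 33), (226, 64, 45, 33), (227, 70, 48, 36), (228, 70, 48, 37), (229, 70, 47, 35), (230, 69, 47, 35), (231, 66, 45, 35), (232, 67, 45, 35), (233, 69, 48, 37), (234, 67, 46, 35), (235, 64, 44, 34), (236, 65, 46, 35), (237, 64, 44, 34), (238, 65, 44, 35), (239, 65, 46, 36)]
288 [(218, 102, 73, 51), (219, 102, 74, 51), (220, 100, 72, 51), (221, 98, 69, 49), (222, 96, 68, 48), (223, 110, 85, 62), (224, 167, 140, 107), (225, 219, 185, 141), (226, 168, 141, 107), (227, 77, 59, 45), (228, 62, 41, 30), (229, 73, 49, 36), (230, 74, 50, 38), (231, 72, 49, 36), (232, 71, 48, 38), (233, 66, 45, 33), (234, 67, 46, 34), (235, 70, 49, 36), (236, 68, 47, 35), (237, 64, 45, 34), (238, 64, 43, 34), (239, 65, 46, 35)]
296 [(218, 131, 106, 80), (219, 131, 106, 80), (220, 128, 103, 77), (221, 124, 103, 78), (222, 160, 136, 103), (223, 227, 197, 149), (224, 226, 198, 150), (225, 225, 195, 149), (226, 224, 194, 148), (227, 225, 194, 148), (228, 204, 171, 131), (229, 91, 71, 54), (230, 62, 43, 34), (231, 68, 47, 36), (232, 73, 49, 38), (233, 72, 49, 37), (234, 69, 47, 35), (235, 67, 45, 34), (236, 67, 46, 36), (237, 69, 47, 35), (238, 70, 48, 37), (239, 65, 44, 33)]
304 [(218, 120, 97, 73), (219, 122, 98, 74), (220, 126, 103, 77), (221, 129, 105, 78), (222, 127, 103, 77), (223, 122, 100, 75), (224, 157, 133, 101), (225, 222, 190, 144), (226, 213, 181, 136), (227, 205, 174, 132), (228, 205, 174, 132), (229, 208, 176, 133), (230, 193, 162, 124), (231, 109, 88, 66), (232, 61, 42, 32), (233, 66, 45, 35), (234, 73, 50, 38), (235, 70, 47, 36), (236, 68, 47, 35), (237, 70, 48, 37), (238, 77, 55, 40), (239, 88, 64, 45)]
```

Emit:
move_arm --gripper '[0.6,0.6,0.6,0.6,0.6,0.6]' --pt "0 0 2" --pt "0 0 2" --pt "0 0 2" --pt "0 0 1.6" --pt "0 0 0" --pt "0 0 0" --twist '[0,0,0,0,0,0]' --squeeze 40

```text
clock: 2.7
position: [0.4526, 0.1868, 0.0364]
tool_rot: [3.141, 0.001, -3.13]
force: [0.0, 0.4, -0.2]
grip_width: 0.0509
finger_force: 0.0
```

Emit:
move_arm --gripper '[0.3,0.3,0.25,0.2,0.1,0.1,0.1,0.1]' --pt "0 0 0" --pt "0 0 0" --pt "0 0 0" --pt "0 0 0" --pt "0 0 0" --pt "0 0 0" --pt "0 0 0" --pt "0 0 0" --twist '[0,0,0,0,0,0,0,0]'

```text
clock: 3.5
position: [0.4522, 0.1865, 0.0357]
tool_rot: [3.141, 0.0, -3.13]
force: [-1.3, -0.0, 9.5]
grip_width: 0.0137
finger_force: 39.2
```

Emit:
move_arm --gripper '[0.1,0.1,0.1,0.1,0.1,0.1]' --pt "0 0 -0.3" --pt "0 0 -0.3" --pt "0 0 -0.3" --pt "0 0 -0.3" --pt "0 0 -0.4" --pt "0 0 -0.4" --twist '[0,0,0,0,0,0]'

```text
clock: 4.1
position: [0.4521, 0.1865, 0.0557]
tool_rot: [3.142, 0.0, -3.129]
force: [-0.0, -0.9, -0.9]
grip_width: 0.0139
finger_force: 39.4
```

Emit:
move_arm --gripper '[0.1,0.1,0.1,0.1,0.1,0.1,0.1,0.1]' --pt "0 0 -0.6" --pt "0 0 -0.6" --pt "0 0 -0.6" --pt "0 0 -0.6" --pt "0 0 -1" --pt "0 0 -1.5" --pt "0 0 -2" --pt "0 0 -1.5" --twist '[0,0,0,0,0,0,0,0]'

```text
clock: 4.9
position: [0.4522, 0.1865, 0.1409]
tool_rot: [3.141, 0.001, -3.129]
force: [0.0, -0.6, -0.4]
grip_width: 0.0139
finger_force: 39.4
```

```bash
python3 - <<'E'
from workcell import monitor, viewer
import cv2,pickle,numpy as np
d={n:viewer.grab_frame(n) for n in('scene','top')}; pickle.dump(d,open('f2.pkl','wb'))
t=cv2.resize(d['top']['img'][140:260,150:390],None,fx=2,fy=2,interpolation=cv2.INTER_CUBIC); s=cv2.resize(d['scene']['img'][140:280,200:360],None,fx=3,fy=3,interpolation=cv2.INTER_CUBIC)[:330]
cv2.imwrite('pics/b2.png',np.vstack([t,s])[:,:,::-1])
s=monitor.observe();print(s['position'],s['force'],s['qpos'])
E
```

```text
[0.4529464  0.18683429 0.14141334] [ 0.4139064   0.66134655 -1.5189698 ] [-0.46541973  0.43878976 -0.06046102  2.0333068   0.04170303  0.66753234
  1.03004084]
```

View pics/b2.png

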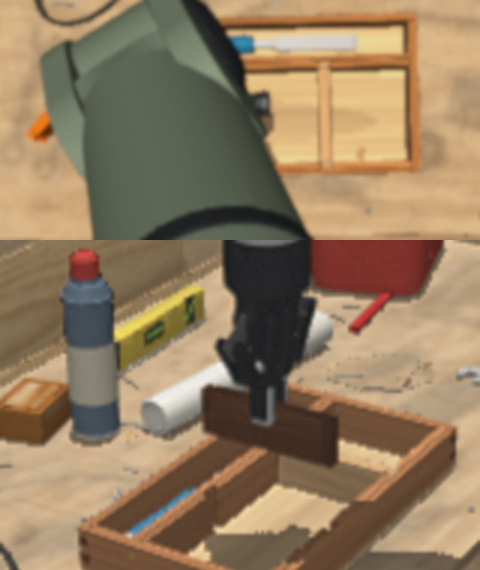

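Emit:
move_arm --gripper '[0.1,0.1,0.1,0.1,0.1,0.1,0.1,0.1]' --pt "0 -2 0" --pt "0 -4.5 0" --pt "0 -4.7 0" --pt "0 -4.7 0" --pt "0 -4.7 0" --pt "0 -4.7 0" --pt "0 -4.5 0" --pt "0 -2.2 0" --twist '[0,0,0,0,0,0,0,0]'

```text
clock: 5.8
position: [0.4552, -0.1374, 0.1391]
tool_rot: [-3.141, -0.0, -3.133]
force: [0.3, 0.4, -0.8]
grip_width: 0.0139
finger_force: 39.4
```

Emit:
move_arm --gripper '[0.1,0.1,0.1,0.1,0.1,0.1]' --pt "0 0 0" --pt "0 0 3" --pt "0 0 3" --pt "0 0 2.5" --pt "0 0 1" --pt "0 0 0" --twist '[0,0,0,0,0,0]'

```text
clock: 6.4
position: [0.4553, -0.1328, 0.0434]
tool_rot: [3.141, -0.002, -3.129]
force: [-0.3, -1.0, 0.0]
grip_width: 0.0137
finger_force: 39.4
```

Emit:
move_arm --gripper '[0.1,0.1,0.1,0.1,0.1,0.1]' --pt "0 0 0.4" --pt "0 0 0.4" --pt "0 0 0.3" --pt "0 0 0.1" --pt "0 0 0" --pt "0 0 0" --twist '[0,0,0,0,0,0]'

```text
clock: 7.0
position: [0.4561, -0.1336, 0.0325]
tool_rot: [-3.142, 0.0, -3.129]
force: [0.2, 0.4, -1.5]
grip_width: 0.0141
finger_force: 39.4
```

Emit:
move_arm --gripper '[0.1,0.1,0.1,0.1,0.1]' --pt "0 0 0.1" --pt "0 0 0.1" --pt "0 0 0.1" --pt "0 0 0" --pt "0 0 0" --twist '[0,0,0,0,0]'

```text
clock: 7.5
position: [0.456, -0.1335, 0.0297]
tool_rot: [-3.142, 0.0, -3.129]
force: [-3.9, 1.4, 13.8]
grip_width: 0.0144
finger_force: 41.2
```

Emit:
move_arm --gripper '[0.1,0.2,0.25,0.35,0.5,0.7,0.8,0.8]' --pt "0 0 -0.05" --pt "0 0 0" --pt "0 0 0" --pt "0 0 0" --pt "0 0 0" --pt "0 0 0" --pt "0 0 0" --pt "0 0 0" --twist '[0,0,0,0,0,0,0,0]'

```text
clock: 8.3
position: [0.456, -0.1335, 0.0298]
tool_rot: [-3.142, -0.0, -3.129]
force: [-0.4, -0.1, -0.2]
grip_width: 0.0682
finger_force: 0.0
```

Emit:
move_arm --gripper '[0.8,0.8,0.8,0.8,0.8,0.8,0.8]' --pt "0 0 -1" --pt "0 0 -3" --pt "0 0 -4" --pt "0 0 -3" --pt "0 -4 0" --pt "0 -4 0" --pt "0 -4 0" --twist '[0,0,0,0,0,0,0]'

```text
clock: 9.0
position: [0.4575, -0.2549, 0.1411]
tool_rot: [-3.141, 0.001, -3.129]
force: [0.7, 1.2, -0.9]
grip_width: 0.0681
finger_force: 0.0
```

Emit:
move_arm --gripper '[0.8,0.8,0.8,0.8,0.8,0.8,0.8,0.8]' --pt "0 0 0" --pt "0 0 0" --pt "0 0 0" --pt "0 0 0" --pt "0 0 0" --pt "0 0 0" --pt "0 0 0" --pt "0 0 0" --twist '[8.5,8.5,8.5,8.5,8.5,8.5,8.5,8.5]'

```text
clock: 9.8
position: [0.4575, -0.2534, 0.1406]
tool_rot: [3.141, -0.0, 1.961]
force: [0.3, 0.9, -0.2]
grip_width: 0.068
finger_force: 0.0
```

Emit:
move_arm --gripper '[0.6,0.6,0.6,0.6,0.6,0.6,0.6]' --pt "0 0 0" --pt "0 0 0" --pt "0 0 0" --pt "0 0 0" --pt "0 0 0" --pt "0 0 0" --pt "0 0 0" --twist '[8.5,8.5,8.5,8.5,3,0,0]'

```text
clock: 10.5
position: [0.4576, -0.2533, 0.1402]
tool_rot: [3.141, -0.0, 1.323]
force: [-0.5, -0.2, 0.2]
grip_width: 0.0511
finger_force: 0.0
```

```bash
python3 - <<'E'
from workcell import monitor, viewer
import cv2,pickle,numpy as np
d={n:viewer.grab_frame(n) for n in('scene','top')}; pickle.dump(d,open('f3.pkl','wb'))
t=cv2.resize(d['top']['img'][130:260,200:520],None,fx=2,fy=2,interpolation=cv2.INTER_CUBIC); s=cv2.resize(d['scene']['img'][140:290,220:440],None,fx=2,fy=2,interpolation=cv2.INTER_CUBIC)
s=cv2.copyMakeBorder(s,0,0,0,200,cv2.BORDER_CONSTANT)
cv2.imwrite('pics/b3.png',np.vstack([t,s])[:,:,::-1])
s=monitor.observe(); y=s['tool_rot'][2]; p=s['position']; dx,dy=np.array([.4382,-.3296])-p[:2]
print(p,s['tool_rot'],'tool shift cm',100*(dx*np.cos(y)+dy*np.sin(y)),100*(dx*np.sin(y)-dy*np.cos(y)),'yaw wanted 1.321')
E
```

```text
[ 0.45748453 -0.25347539  0.14006966] [ 3.14133825e+00 -3.71875118e-04  1.32281242e+00] tool shift cm -7.852929327074475 -0.00098100657749782 yaw wanted 1.321
```

View pics/b3.png

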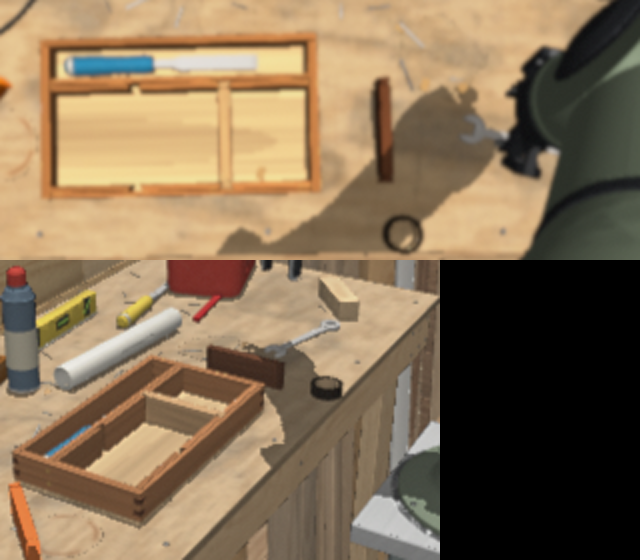

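Emit:
move_arm --gripper '[0.4,0.4,0.4,0.4,0.4,0.4,0.4,0.4]' --pt "-3 0 0" --pt "-3 0 0" --pt "-1.8 0 1" --pt "0 0 4" --pt "0 0 4" --pt "0 0 3" --pt "0 0 0.5" --pt "0 0 0" --twist '[0,0,0,0,0,0,0,0]'

```text
clock: 11.4
position: [0.4378, -0.3293, 0.0148]
tool_rot: [-3.141, -0.0, 1.321]
force: [-0.3, -1.4, 0.4]
grip_width: 0.0343
finger_force: 0.0
```

```bash
python3 - <<'E'
from workcell import monitor
import numpy as np
s=monitor.observe(); y=s['tool_rot'][2]; p=s['position']; dx,dy=np.array([.4382,-.3296])-p[:2]
print(p,s['tool_rot'],s['grip_width'],'tool shift cm',100*(dx*np.cos(y)+dy*np.sin(y)),100*(dx*np.sin(y)-dy*np.cos(y)))
E
```

```text
[ 0.43781747 -0.329254    0.01483393] [-3.14057064e+00 -3.38284664e-04  1.32125305e+00] 0.03425482258743057 tool shift cm -0.024080672675851057 0.0456132870078103
```

Emit:
move_arm --gripper '[0.4,0.4,0.4,0.4,0.4]' --pt "0 0 0.4" --pt "0 0 0.4" --pt "0 0 0.3" --pt "0 0 0.1" --pt "0 0 0" --twist '[0,0,0,0,0]'

```text
clock: 11.9
position: [0.4383, -0.3291, 0.0029]
tool_rot: [3.141, 0.0, 1.321]
force: [0.4, 0.3, -0.6]
grip_width: 0.0341
finger_force: 0.0
```

Emit:
move_arm --gripper '[0.3,0.25,0.2,0.1,0.05,0.05,0.05,0.05]' --pt "0 0 0" --pt "0 0 0" --pt "0 0 0" --pt "0 0 0" --pt "0 0 0" --pt "0 0 0" --pt "0 0 0" --pt "0 0 0" --twist '[0,0,0,0,0,0,0,0]' --squeeze 50

```text
clock: 12.7
position: [0.4382, -0.3291, 0.003]
tool_rot: [3.141, -0.0, 1.321]
force: [-1.0, 0.5, 6.3]
grip_width: 0.0116
finger_force: 48.8
```

Emit:
move_arm --gripper '[0.05,0.05,0.05,0.05,0.05,0.05,0.05,0.05]' --pt "0 0 -0.5" --pt "0 0 -2" --pt "0 0 -3" --pt "0 0 -3.5" --pt "0 0 -3" --pt "0 0 -1" --pt "0 0 0" --pt "0 0 0" --twist '[0,0,0,0,-3,-6,-5.9,0]'

```text
clock: 13.5
position: [0.4383, -0.3292, 0.1335]
tool_rot: [3.141, 0.0, 1.583]
force: [0.2, 0.3, -1.2]
grip_width: 0.0116
finger_force: 48.9
```

Emit:
move_arm --gripper '[0.05,0.05,0.05,0.05,0.05,0.05,0.05,0.05]' --pt "2 0 0" --pt "4 0 0" --pt "4.5 0 0" --pt "4.5 0 0" --pt "4.5 0 0" --pt "4.5 0 0" --pt "4.5 0 0" --pt "4.5 0 0" --twist '[0,0,0,0,0,0,0,0]'

```text
clock: 14.3
position: [0.4342, 0.0025, 0.1328]
tool_rot: [-3.141, 0.0, 1.577]
force: [1.5, 0.8, -0.7]
grip_width: 0.0117
finger_force: 48.9
```

Emit:
move_arm --gripper '[0.05,0.05,0.05,0.05,0.05,0.05,0.05]' --pt "4.5 0 0" --pt "4.5 0 0" --pt "4 0 0" --pt "3 0 0" --pt "2 0 0" --pt "0 0 0" --pt "0 0 0" --twist '[0,0,0,0,0,0,0]'

```text
clock: 15.0
position: [0.4326, 0.1807, 0.1326]
tool_rot: [-3.141, 0.001, 1.579]
force: [-0.0, -0.2, -0.6]
grip_width: 0.0115
finger_force: 48.9
```

```bash
python3 - <<'E'
from workcell import monitor, viewer
import cv2,pickle,numpy as np
d={n:viewer.grab_frame(n) for n in('scene','top')}; pickle.dump(d,open('f4.pkl','wb'))
t=cv2.resize(d['top']['img'][130:260,200:440],None,fx=2,fy=2,interpolation=cv2.INTER_CUBIC); s=cv2.resize(d['scene']['img'][150:280,200:360],None,fx=3,fy=3,interpolation=cv2.INTER_CUBIC)[:335]
cv2.imwrite('pics/b4.png',np.vstack([t,s])[:,:,::-1])
s=monitor.observe(); y=s['tool_rot'][2]; p=s['position']; dx,dy=np.array([.4520,.1865])-p[:2]
print(p,s['tool_rot'],s['force'],s['grip_width'],'tool shift cm',100*(dx*np.cos(y)+dy*np.sin(y)),100*(dx*np.sin(y)-dy*np.cos(y)),'yaw wanted 1.581')
E
```

```text
[0.43280737 0.17993458 0.13272518] [-3.14126104e+00  4.46838195e-04  1.57872831e+00] [ 0.20565132 -0.39069747 -0.09426552] 0.011625586546808848 tool shift cm 0.6412980648382982 1.9244105622442214 yaw wanted 1.581
```

View pics/b4.png

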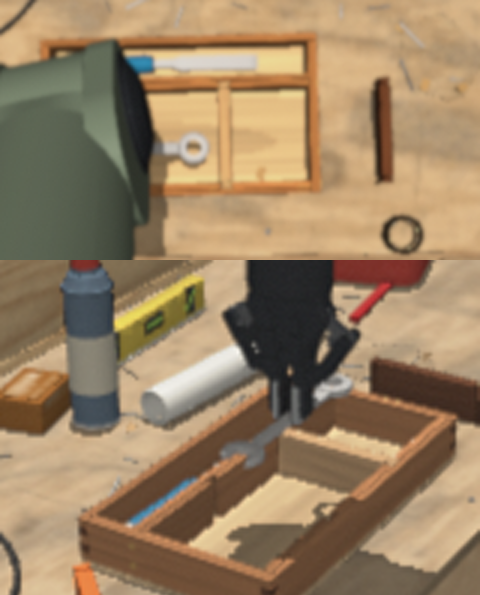

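The dark board stands on the bench at (392,195) and the spanner is held over the long space with its ring end at about crop (208,149). Before lowering I check where that end is.

```bash
python3 - <<'E'
import pickle
from h import *
F=pickle.load(open('f4.pkl','rb'));f=F['top'];g=pickle.load(open('f0.pkl','rb'))['top']
print('ring tip, centre',ray(f,[(200+208/2,130+149/2),(200+192/2,130+149/2)],.134).round(4))
# pale partition edge and long-space ends at z=.05, and tray shift f0->f4 in right part
a,b=[cv2.cvtColor(x['img'],cv2.COLOR_RGB2GRAY)[140:240,305:365].astype(np.float32) for x in(g,f)]
print('tray shift px',cv2.phaseCorrelate(a,b))
print('pale top', ray(f,[(200+224/2,195)],.052))
E
```

```text
ring tip, centre [[0.4303 0.0881 0.134 ]
 [0.4306 0.1066 0.134 ]]
tray shift px ((0.009970077533708377, 0.014199249156916949), 0.9620656731923422)
pale top [[0.4580235  0.07139926 0.052     ]]
```

Emit:
move_arm --gripper '[0.05,0.05,0.05,0.05,0.05,0.05,0.05,0.05]' --pt "0.6 1.9 0" --pt "0 0 1" --pt "0 0 2.5" --pt "0 0 3" --pt "0 0 2.5" --pt "0 0 1.5" --pt "0 0 1" --pt "0 0 0" --twist '[0,0,0,0,0,0,0,0]'

```text
clock: 15.9
position: [0.4513, 0.1861, 0.0169]
tool_rot: [-3.14, 0.001, 1.58]
force: [0.1, 0.4, -0.5]
grip_width: 0.0116
finger_force: 49.0
```

Emit:
move_arm --gripper '[0.05,0.05,0.05,0.05,0.05]' --pt "0 0 0.3" --pt "0 0 0.2" --pt "0 0 0.1" --pt "0 0 0" --pt "0 0 0" --twist '[0,0,0,0,0]'

```text
clock: 16.4
position: [0.4519, 0.1871, 0.012]
tool_rot: [3.141, -0.0, 1.581]
force: [0.4, 0.1, -0.3]
grip_width: 0.0116
finger_force: 49.0
```

Emit:
move_arm --gripper '[0.05,0.05,0.05,0.05,0.05]' --pt "0 0 0.1" --pt "0 0 0.1" --pt "0 0 0.05" --pt "0 0 0" --pt "0 0 0" --twist '[0,0,0,0,0]'

```text
clock: 16.9
position: [0.4518, 0.187, 0.0093]
tool_rot: [-3.141, 0.0, 1.581]
force: [-0.3, -0.2, -0.8]
grip_width: 0.0121
finger_force: 49.0
```

Emit:
move_arm --gripper '[0.05,0.1,0.15,0.2,0.3,0.4,0.4,0.4]' --pt "0 0 0.03" --pt "0 0 0" --pt "0 0 0" --pt "0 0 0" --pt "0 0 0" --pt "0 0 0" --pt "0 0 0" --pt "0 0 0" --twist '[0,0,0,0,0,0,0,0]'

```text
clock: 17.7
position: [0.4518, 0.1871, 0.009]
tool_rot: [-3.142, 0.0, 1.581]
force: [-0.3, 0.6, -0.5]
grip_width: 0.0336
finger_force: 0.0
```

Emit:
move_arm --gripper '[0.4,0.4,0.4,0.4,0.4,0.4,0.4,0.4]' --pt "0 0 -1" --pt "0 0 -3" --pt "0 0 -4" --pt "0 0 -4" --pt "0 0 -4" --pt "4 0 0" --pt "4 0 0" --pt "4 0 0" --twist '[0,0,0,0,0,0,0,0]'

```text
clock: 18.5
position: [0.4503, 0.3086, 0.1703]
tool_rot: [3.141, -0.001, 1.581]
force: [1.5, -0.6, 0.6]
grip_width: 0.0343
finger_force: 0.0
```

Emit:
move_arm --gripper '[0.4,0.4,0.4,0.4,0.4,0.4]' --pt "4 0 0" --pt "4 0 0" --pt "4 0 0" --pt "4 0 0" --pt "2 0 0" --pt "0 0 0" --twist '[0,0,0,0,0,0]'

```text
clock: 19.1
position: [0.4473, 0.4898, 0.1691]
tool_rot: [-3.141, -0.0, 1.585]
force: [-0.4, -0.9, -0.7]
grip_width: 0.0344
finger_force: 0.0
```

```bash
python3 - <<'E'
from workcell import monitor, viewer
import cv2,numpy as np
d={n:viewer.grab_frame(n) for n in('scene','top')}
t=cv2.resize(d['top']['img'][130:260,200:440],None,fx=2,fy=2,interpolation=cv2.INTER_CUBIC); s=cv2.resize(d['scene']['img'][150:280,220:380],None,fx=3,fy=3,interpolation=cv2.INTER_CUBIC)[:335]
cv2.imwrite('pics/b5.png',np.vstack([t,s])[:,:,::-1])
s=monitor.observe();print(s['position'],s['force'],abs(s['qd']).max())
E
```

```text
[0.44862145 0.48643103 0.16928656] [ 0.72062282 -0.3997324   1.08447719] 0.01782872836666424
```

View pics/b5.png

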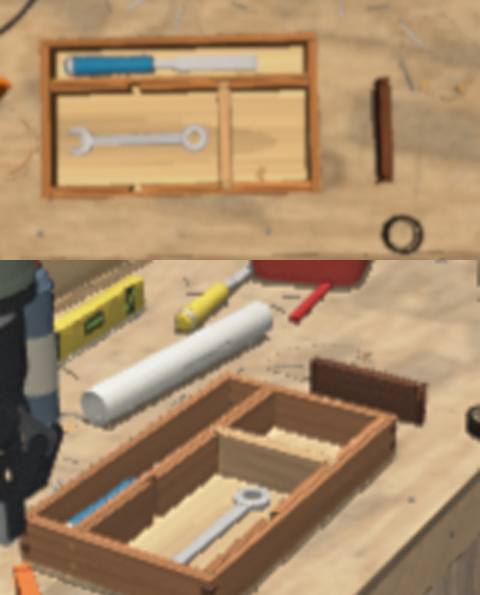

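The spanner lies flat at (137,139) in the long space. The pale partition is still seated, the dark board stands on the bench at (384,130), and the arm is clear.

```bash
python3 -c "
from workcell import bot
print(bot.job_done())"
```

```text
the job is handed in; nothing more can be done
None
```

The job is handed in: the dark partition stands on the bench to the right of the tray, the spanner lies flat in the long space, the pale partition is still seated, and the tray did not move (19 s of the 69 s used).

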